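# Take the copper foil roll off the stand and put it on the scale

### The job

Find out how much copper foil is left: turn the keeper bar of the foil stand aside by its red knob until it lies about crosswise and clear of both spindles, slide the roll of bright copper foil straight up off its spindle, and lay it gently and flat on the round steel pan of the scale, with none of it overhanging the edge, then let go. Leave the black roll on its spindle and do not disturb the other things on the bench.

Things in the scene. Friction and masses are not known exactly. Their poses are not given: they have to be found in the camera images.
- copper_roll: Roll of bright copper foil, a short wound ring: 60 mm outside diameter, 25 mm bore, 24 mm high, 0.1 to 0.22 kg. Origin: centre of its underside, on the bore's axis; z along the axis, up. It starts on one of the stand's two spindles (either one).
- black_roll: Roll of black foil, same size and origin as the copper one, on the stand's other spindle. Leave it there.
- stand: Fixed foil stand, grey base plate 85 x 250 x 12 mm (x, y, z). Origin: centre of its underside. Two upright spindles, 21 mm diameter, at x = 0, y = +75 and -75 mm, chamfered tops 78 mm above the bench. Each roll rests 30 mm above the bench on a seat of 40 mm diameter; it is free of the spindle once its underside is above 78 mm. A pivot post, 18 mm diameter, stands at the origin.
- keeper (a joint): Angle of the keeper bar, rad, about the stand's pivot post. Steel bar 236 x 18 x 6 mm centred on the pivot, underside 81, top 87 mm above the bench. At 0 it lies along the stand's y over both spindles and blocks the rolls; it turns counterclockwise from above, up to 1.7 (1.57: crosswise). Needs 1 to 2 N at the knob; stays where left; starts at 0 to 0.15.
- keeper_knob (a point): Middle of the upright red knob on the bar, 16 mm diameter, 24 mm high (87 to 111 mm above the bench), 105 mm from the pivot; at joint 0 it is at the stand's +y end, at 1.57 on the stand's -x side (towards the robot).
- scale: White bench scale, fixed, 200 x 145 mm, white housing top at 30 mm. Origin: on the bench under the pan's centre. Its dark display is on the -x side.
- pan (a point): Centre of the top face of the scale's round steel pan, 124 mm diameter, flat, no rim, 40 mm above the bench.
- flux: Loose bystander to be left alone: amber jar with yellow cap, 48 mm diameter, 70 mm high; origin at the centre of its underside.
- solder: Loose bystander to be left alone: spool of solder, 60 mm diameter, 44 mm high; origin at the centre of its underside.
- flux_brush: Loose bystander to be left alone: brush lying along its x axis, about 200 mm long and under 35 mm high.
- burnisher: Loose bystander to be left alone: burnishing tool lying along its x axis, 143 mm long, 20 mm high.
- glass_blue: Loose bystander to be left alone: blue glass piece 70 x 50 x 5 mm; origin at the centre of its underside.
- glass_red: Loose bystander to be left alone: red glass piece 50 x 60 x 5 mm; origin at the centre of its underside.
Mind the look-alikes: they are no part of the job. Several things have the shape of the scale; the one meant has the colours described above.

How it is judged:
On the way, in this order (a step that is already met when the one before it is completed fails the run):
1. the keeper bar is turned clear of both spindles (joint above 1.1 rad) (value of joint keeper above 1.1 rad), for 0.1 s.
2. the copper roll is above its spindle's top, level within 0.3 rad (z of copper_roll in the frame of stand above 0.08 m and angle between copper_roll's own z axis and vertical below 0.3 rad), for 0.1 s.
At the end, for the whole second after the job is handed in: The copper roll lies flat and still on the pan (underside within 4 mm of the pan's face, tilt below 0.1 rad), wholly on it (centre within 32 mm of the pan's centre), released; the keeper bar is clear (joint above 1.1 rad); the black roll is still on its spindle (moved less than 8 mm) (horizontal distance between copper_roll and pan below 0.032 m and z of copper_roll in the frame of pan between -0.004 and 0.004 m and angle between copper_roll's own z axis and vertical below 0.1 rad and linear speed of copper_roll below 0.02 m/s and value of joint keeper above 1.1 rad and distance of black_roll from where it was at the start of the episode below 0.008 m); the robot touches nothing.
It fails at once if the copper roll falls freely (faster than 0.6 m/s while touching nothing, a drop of about 2 cm) (contact force between copper_roll and anything else below 0.01 N and linear speed of copper_roll above 0.6 m/s).
It fails at once if the scale is pressed harder than 60 N (contact force between scale and anything else above 60 N).
It fails at once if the black roll is lifted or shifted by more than 15 mm (distance of black_roll from where it was at the start of the episode above 0.015 m).
It fails at once if a bystander is moved by more than 30 mm (distance of any of flux, solder, flux_brush, burnisher, glass_blue, glass_red from where it was at the start of the episode above 0.03 m).
It also fails if it takes over 58 s, if anything falls off the work surface, if the arm or the gripper's body presses on something with over 40 N, if the wrist force passes 120 N, or if a joint passes its speed limit or range.

### The arm

A 6-joint arm with a two-finger parallel gripper is mounted at the origin on the work surface. World frame = base frame: x ahead of the robot, y to its left, z up, the work surface at z = 0. Lengths are in m, angles in rad, forces in N, time in s.
With the tool pointing down it reaches from about 0.325 to 0.85 m from the base axis. Payload 15.5 kg.
Tool frame: the origin (TCP) lies at the very end of the fingers, on their centre line; the grasp point (between the pads) lies 19 mm behind it (bot.tcp_to_grasp is the distance from the TCP to the grasp point, in m); z points along the fingers, y is the line along which they close (so a half turn about z gives the same grasp; the last joint's range is limited). The gripper opens to 91 mm and grips with 3 to 60 N. Pads are 32 mm wide; open, the fingers measure 118 mm over their backs; the gripper's body (76 mm by 178 mm) begins 60 mm behind the grasp point.
Start: joints at [1.113, 0.494, 1.345, -0, 1.302, -0.096], TCP at [0.222, 0.584, 0.214] pointing down, gripper open.
Joint ranges: [-2.91, 2.91], [-0.82, 2.16], [0.22, 2.67], [-1.22, 4.37], [0.12, 2.79], [-3.08, 3.08]. Speed limits (rad/s): [1.89, 1.89, 2.57, 3.01, 3.01, 3.01].

### API

Orientations are given as [roll, pitch, yaw] about the fixed x, y, z axes, in that order (R = Rz(yaw) Ry(pitch) Rx(roll)).
In Python, from workcell import bot gives the robot as it stands.
- The arm moves only by the tool drive_tool, never from a script. Its argument "deltas" is a list of rows, each a list of 4 numbers: the shift along the tool's x, y, z in m, then the turn about the tool's z in rad. A call has exactly 5 rows; each row shifts and turns the commanded pose from where the row before left it, along the tool's axes as they then stand; what a row does not reach is not made up. A row lasts 1/12 s, in which the tool goes at most 41.7 mm and 7.16 degrees, less where a joint would pass 70% of its speed; a pose out of reach is approached as far as the arm can. A call with a gripper value outside its range is refused whole. "jaw" is the finger opening in m, from 0 to 0.0912, set as the call begins (left out, the last holds). The fingers move at their own pace and stop on an object; the grip force is fixed at half the most. Time passes only in rows, so rows that do not move let the fingers close, or fill a call up. It gives the time, the measured TCP pose, the force, the opening and the grip force at its end, in the units of the state.
- bot.get_state(): the state, without advancing time (a new reading comes with each control period).
- bot.read_camera(name): name is "scene" or "top" or "wrist"; returns (picture, depth): 384x512x3 uint8, red, green, blue; 384x512 float32, m along the optical axis (not along the pixel's ray), 0 where there is no reading.
- bot.get_calibration(name): a dict with "camera_matrix" (3x3 intrinsics, pixels), "cam_to_world" (4x4, takes a point from camera to world coordinates); the wrist camera has in their place "hand_eye" (4x4, takes a point from camera to tool coordinates, whose origin is the TCP and whose axes are the flange's). Camera axes: x right, y down, z forward; pixel columns grow to the right and rows downward; lengths in m; the calibration is good to about 2 mm. A picture is of the moment at which its call begins: read the wrist's pose just before it. get_calibration takes no time and is no camera call.
- bot.hand_in(): hands the job in; it is judged then, once.
The state is a dict: "t": time; "qpos": joint angles; "joint_vel": joint speeds; "joint_efforts": joint torques, N m; "tcp_pos": TCP position; "orientation": TCP orientation; "ft_force": force on the tool from outside, world axes, zero at the start; "torque": the same for the moment, N m; "width": opening from 0.0 (shut) to 1.0 (fully open); "grasp_force": force on a finger pad.
Only numpy, scipy, OpenCV 4.12 (cv2) and the standard library are available. Lean on these libraries where they do the work, as an engineer would, in place of code of your own. Each camera call takes 0.05 s, during which the arm holds its last target. There are 200 camera calls.

## Working session

There is one attempt and no reset: what is moved stays moved. The work goes in short steps, Python scripts to look and compute and a tool call to move; the robot and the scene stay as the last step left them, time stands still between calls to the robot, and variables do not carry over. Pictures are saved under pics/ and viewed, at most 10 in all, crops included, and the job is handed in when it is done.

Besides the shell and the picture viewer there is one more tool, called after "Call:" as a command line: name --pt "numbers of a row" for each row, then --argument value for the rest. drive_tool: Moves the arm, as the interface text tells. Its arguments: {"type":"object","properties":{"deltas":{"type":"array"},"jaw":{"type":"number"}},"required":["deltas"]}

```bash
mkdir -p pics; cat > h.py <<'E'
import numpy as np, cv2
from workcell import bot
from scipy.spatial.transform import Rotation as R
def cloud(name):
    s=bot.get_state(); im,d=bot.read_camera(name); c=bot.get_calibration(name); K=np.array(c["camera_matrix"])
    if "cam_to_world" in c: T=np.array(c["cam_to_world"])
    else:
        W=np.eye(4); W[:3,:3]=R.from_euler('xyz',s["orientation"]).as_matrix(); W[:3,3]=s["tcp_pos"]; T=W@np.array(c["hand_eye"])
    v,u=np.mgrid[:d.shape[0],:d.shape[1]]
    P=np.stack([(u-K[0,2])/K[0,0]*d,(v-K[1,2])/K[1,1]*d,d],-1)@T[:3,:3].T+T[:3,3]
    P[d==0]=np.nan
    return im,d,P,K,T
def save(im,n): cv2.imwrite(f"pics/{n}.png",cv2.cvtColor(im,cv2.COLOR_RGB2BGR))
E
python3 - <<'E'
from h import *
for n in("scene","top"):
    im,d,P,K,T=cloud(n); save(im,n); np.savez(n,im=im,P=P,K=K,T=T); print(n,T.round(2).tolist(),K[0,0])
s=bot.get_state();print(s)
E
```

```text
scene [[0.64, 0.48, -0.6, 1.49], [0.76, -0.41, 0.49, -0.81], [-0.01, -0.77, -0.63, 1.13], [0.0, 0.0, 0.0, 1.0]] 479.6542663281821
top [[-0.01, -1.0, 0.08, 0.38], [-1.0, 0.01, -0.02, 0.01], [0.02, -0.08, -1.0, 1.84], [0.0, 0.0, 0.0, 1.0]] 450.86282427045217
{'t': 0.1, 'qpos': array([ 1.11248939e+00,  4.94123320e-01,  1.34605302e+00,  6.92263830e-06,
        1.30254287e+00, -9.55270128e-02]), 'joint_vel': array([ 0.00048851, -0.00250786, -0.00093416, -0.00016908, -0.00077938,
        0.00136042]), 'joint_efforts': array([ 1.57943901e-03, -8.80245638e+01, -3.82542658e+01,  7.04925391e-02,
        4.79628181e-02, -1.31062898e-04]), 'tcp_pos': array([0.22165208, 0.58400274, 0.21340197]), 'orientation': array([-3.14047187e+00, -1.14095504e-04,  2.77881082e+00]), 'ft_force': array([-0.82108985, -0.59852589, -0.02829395]), 'torque': array([ 0.01965308,  0.00822594, -0.00114046]), 'grasp_force': 0.0, 'width': 1.0023610266581995}
```

View pics/top.png

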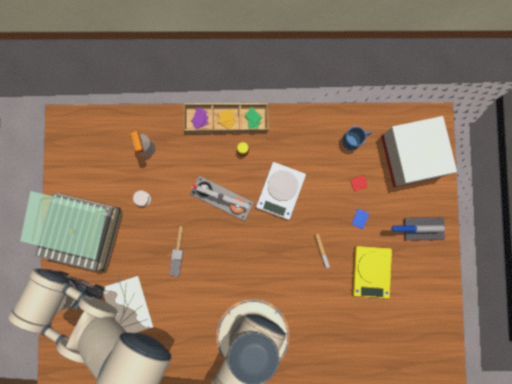

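View pics/scene.png

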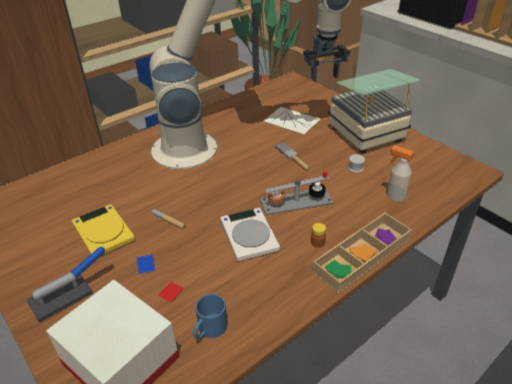

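The top view shows the stand at about (221,198), its red knob at (195,188), copper at the (238,208) end, and the white scale at (283,188). The scene view agrees: copper (277,198), black (317,188), knob (325,175), scale pan (251,233).

```bash
python3 - <<'E'
from h import *
for n,(u0,u1,v0,v1) in dict(top=(185,310,160,225),scene=(215,340,165,262)).items():
    z=np.load(n+".npz"); im=z["im"];P=z["P"]
    hsv=cv2.cvtColor(im,cv2.COLOR_RGB2HSV).astype(int)
    box=np.zeros(im.shape[:2],bool); box[v0:v1,u0:u1]=1
    H,S,V=hsv[...,0],hsv[...,1],hsv[...,2]; Z=P[...,2]
    def rep(k,m):
        m=m&box&np.isfinite(Z); q=P[m]
        if len(q): print(n,k,len(q),np.median(q,0).round(4),q.min(0).round(3),q.max(0).round(3), cv2.minAreaRect((q[:,:2]*1000).astype(np.float32)))
    rep("knob",((H<6)|(H>174))&(S>170)&(Z>.08))
    rep("bar",(Z>.076)&(Z<.095)&(P[...,1]>-.01)&(S<100))
    rep("copper",(H<14)&(S>60)&(S<185)&(Z>.035)&(Z<.07))
    rep("standbase",(Z>.006)&(Z<.018)&(S<70)&(P[...,1]>-.05))
    rep("pan",(Z>.036)&(Z<.045)&(S<60)&(P[...,1]<-0.0))
    rep("scaletop",(Z>.024)&(Z<.046)&(S<60)&(P[...,1]<-0.00))
z=np.load("top.npz"); save(cv2.resize(z["im"][150:235,180:320],None,fx=5,fy=5,interpolation=2),"topc")
E
```

```text
top knob 3 [0.5894 0.2176 0.1134] [0.585 0.214 0.105] [0.594 0.219 0.115] ((590.1312866210938, 216.18365478515625), (9.10214900970459, 4.11154317855835), 8.091443061828613)
top bar 251 [0.5522 0.109  0.0874] [0.505 0.008 0.076] [0.598 0.228 0.095] ((553.841552734375, 116.85387420654297), (231.75064086914062, 28.243070602416992), 67.00677490234375)
top copper 88 [0.5075 0.0514 0.0536] [0.492 0.027 0.044] [0.548 0.079 0.066] ((520.0653686523438, 53.13153076171875), (51.626834869384766, 56.675601959228516), 89.38377380371094)
top standbase 590 [0.551  0.1171 0.0125] [ 0.466 -0.021  0.006] [0.643 0.243 0.018] ((549.5493774414062, 111.60014343261719), (264.4071350097656, 83.89600372314453), 62.9569206237793)
top pan 652 [ 0.5953 -0.1247  0.0401] [ 0.471 -0.215  0.036] [ 0.693 -0.028  0.045] ((581.00830078125, -121.45466613769531), (140.4378662109375, 191.14688110351562), 69.68260192871094)
top scaletop 1560 [ 0.5786 -0.1203  0.035 ] [ 0.467 -0.221  0.024] [ 0.695 -0.024  0.046] ((580.31103515625, -121.23049926757812), (143.48130798339844, 198.6734161376953), 68.93457794189453)
scene knob 
[... 395 characters left out ...]
7 0.035] [0.773 0.219 0.068] ((651.5936279296875, 78.16939544677734), (208.4503173828125, 264.82269287109375), 65.9864730834961)
scene standbase 776 [0.5604 0.1114 0.0113] [ 0.463 -0.008  0.006] [0.647 0.241 0.018] ((555.514892578125, 119.45576477050781), (250.07754516601562, 90.4305648803711), 63.047489166259766)
scene pan 744 [ 0.6031 -0.1272  0.0398] [ 0.509 -0.189  0.036] [ 0.668 -0.064  0.045] ((582.5300903320312, -123.58184051513672), (122.01573181152344, 162.1389617919922), 79.87293243408203)
scene scaletop 1740 [ 0.602  -0.1311  0.0339] [ 0.466 -0.221  0.024] [ 0.699 -0.022  0.046] ((582.9945068359375, -120.96456909179688), (144.49264526367188, 202.79466247558594), 68.63007354736328)
```

View pics/topc.png

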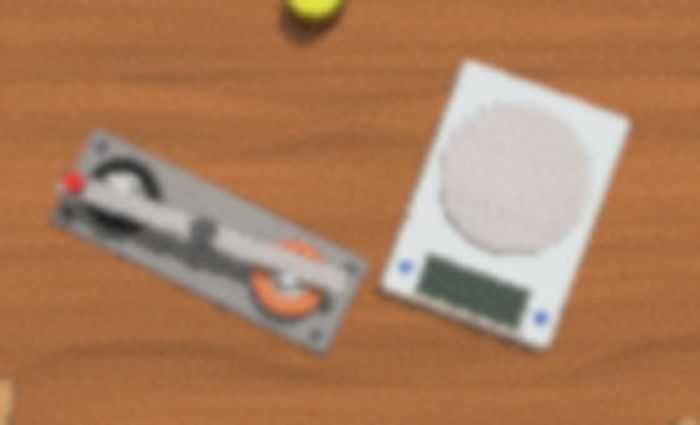

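Call:
drive_tool --pt "-0.0317 -0.0142 0 0" --pt "-0.0317 -0.0142 0 0" --pt "-0.0317 -0.0142 0 0" --pt "-0.0317 -0.0142 0 0" --pt "-0.0317 -0.0142 0 0"

```text
t: 0.52
tcp_pos: [0.3455, 0.4603, 0.2137]
orientation: [-3.141, -0.0, 2.779]
ft_force: [0.3, -0.3, -0.1]
width: 0.999
grasp_force: 0.0
```

Call:
drive_tool --pt "-0.0317 -0.0142 0 0" --pt "-0.0317 -0.0142 0 0" --pt "-0.0317 -0.0142 0 0" --pt "-0.0317 -0.0142 0 0" --pt "-0.0317 -0.0142 0 0"

```text
t: 0.93
tcp_pos: [0.4686, 0.3376, 0.2137]
orientation: [-3.141, -0.0, 2.779]
ft_force: [-0.9, 0.5, -0.1]
width: 1.002
grasp_force: 0.0
```

Call:
drive_tool --pt "-0.0317 -0.0142 0 0" --pt "-0.0317 -0.0142 0 0" --pt "-0.0317 -0.0142 0 0" --pt "-0.0317 -0.0142 0 0" --pt "-0.0317 -0.0142 0 0"

```text
t: 1.35
tcp_pos: [0.5916, 0.2149, 0.2136]
orientation: [-3.141, -0.001, 2.779]
ft_force: [1.2, 0.8, 0.1]
width: 1.001
grasp_force: 0.0
```

Call:
drive_tool --pt "0 0 0 0.105" --pt "0 0 0 0.105" --pt "0 0 0 0.105" --pt "0 0 0 0.105" --pt "0 0 0 0.105"

```text
t: 1.77
tcp_pos: [0.5906, 0.2162, 0.2135]
orientation: [-3.141, -0.0, 2.248]
ft_force: [0.2, 0.4, 1.0]
width: 1.004
grasp_force: 0.0
```

Call:
drive_tool --pt "0 0 0 0.105" --pt "0 0 0 0.105" --pt "0 0 0 0.105" --pt "0 0 0 0.105" --pt "0 0 0 0.105"

```text
t: 2.18
tcp_pos: [0.5905, 0.2164, 0.2136]
orientation: [-3.141, 0.0, 1.724]
ft_force: [-0.3, -0.1, -0.5]
width: 1.002
grasp_force: 0.0
```

Call:
drive_tool --pt "0 0 0 0.105" --pt "0 0 0 0.105" --pt "0 0 0 0.105" --pt "0 0 0 0.105" --pt "0 0 0 0.105" --jaw 0.05

```text
t: 2.6
tcp_pos: [0.5905, 0.2164, 0.2136]
orientation: [-3.141, 0.0, 1.199]
ft_force: [-0.8, -0.3, 0.3]
width: 0.665
grasp_force: 0.0
```

```bash
python3 - <<'E'
from h import *
s=bot.get_state();print(s["t"],s["tcp_pos"],s["orientation"])
im,d,P,K,T=cloud("wrist"); save(im,"w1"); np.savez("w1",im=im,P=P)
hsv=cv2.cvtColor(im,cv2.COLOR_RGB2HSV).astype(int);H,S,V=hsv[...,0],hsv[...,1],hsv[...,2];Z=P[...,2]
m=((H<6)|(H>174))&(S>150)&(Z>.06)&(Z<.13); q=P[m]; print(len(q),q.min(0),q.max(0)); t=q[q[:,2]>.107]; print(len(t),(t.min(0)+t.max(0))/2, np.median(t,0))
E
```

```text
2.6 [0.59053046 0.21636055 0.21355791] [-3.14098888e+00  4.81976578e-04  1.19861576e+00]
217 [0.58391303 0.21390991 0.09024076] [0.59814165 0.22800085 0.11287174]
167 [0.59102237 0.22095538 0.11005618] [0.5909943  0.22135017 0.11077842]
```

View pics/w1.png

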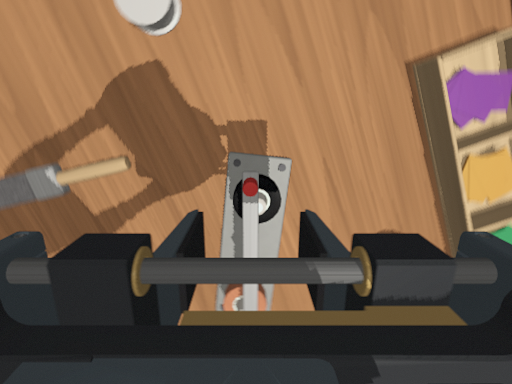

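The wrist view shows the knob at (250,186), midway between the fingers, with the black roll at (257,198) below it. The knob measures (0.591, 0.221, 0.110), which fits the given height. I'll descend to straddle it, then follow the arc.

Call:
drive_tool --pt "0.0008 0 0.024 0" --pt "0.0008 0 0.024 0" --pt "0.0008 0 0.024 0" --pt "0.0008 0 0.024 0" --pt "0.0008 0 0.024 0"

```text
t: 3.07
tcp_pos: [0.592, 0.2201, 0.0927]
orientation: [-3.141, 0.0, 1.207]
ft_force: [-0.1, -0.3, -0.7]
width: 0.547
grasp_force: 0.0
```

Call:
drive_tool --pt "0 0 0 0" --pt "0 0 0 0" --pt "0 0 0 0" --pt "0 0 0 0" --pt "0 0 0 0" --jaw 0.03

```text
t: 3.48
tcp_pos: [0.593, 0.2204, 0.0954]
orientation: [3.14, -0.001, 1.204]
ft_force: [0.9, -0.1, -0.9]
width: 0.33
grasp_force: 0.0
```

Call:
drive_tool --pt "-0.0003 -0.0073 0 -0.07" --pt "-0.0003 -0.0073 0 -0.07" --pt "-0.0003 -0.0073 0 -0.07" --pt "-0.0003 -0.0073 0 -0.07" --pt "-0.0003 -0.0073 0 -0.07"

```text
t: 3.9
tcp_pos: [0.5571, 0.2273, 0.0951]
orientation: [3.139, -0.001, 1.558]
ft_force: [1.4, 1.8, 0.1]
width: 0.33
grasp_force: 0.8
```

Call:
drive_tool --pt "-0.0003 -0.0073 0 -0.07" --pt "-0.0003 -0.0073 0 -0.07" --pt "-0.0003 -0.0073 0 -0.07" --pt "-0.0003 -0.0073 0 -0.07" --pt "-0.0003 -0.0073 0 -0.07"

```text
t: 4.32
tcp_pos: [0.5211, 0.2213, 0.0951]
orientation: [3.139, -0.0, 1.908]
ft_force: [0.8, 2.8, 0.8]
width: 0.331
grasp_force: 0.8
```

```bash
cat > k.py <<'E'
from h import *
for n in("scene","top"):
    im,d,P,K,T=cloud(n); hsv=cv2.cvtColor(im,cv2.COLOR_RGB2HSV).astype(int);H,S,V=hsv[...,0],hsv[...,1],hsv[...,2];Z=P[...,2]
    near=(abs(P[...,0]-.55)<.17)&(abs(P[...,1]-.117)<.16)
    m=((H<6)|(H>174))&(S>170)&(Z>.08)&(Z<.13)&near; q=P[m]
    b=P[(Z>.08)&(Z<.091)&near&(S<100)]
    print(n,len(q),np.median(q,0) if len(q) else "", cv2.minAreaRect((b[:,:2]*1000).astype(np.float32)))
    save(im,"l_"+n)
E
python3 k.py
```

```text
scene 11 [0.53209243 0.21993725 0.10553394] ((539.80029296875, 117.11490631103516), (55.544471740722656, 238.19935607910156), 13.489908218383789)
top 0  ((542.56591796875, 81.3725357055664), (59.507659912109375, 169.87396240234375), 14.469462394714355)
```

Call:
drive_tool --pt "-0.0003 -0.0083 0 -0.08" --pt "-0.0003 -0.0083 0 -0.08" --pt "-0.0003 -0.0083 0 -0.08" --pt "-0.0003 -0.0083 0 -0.08" --pt "-0.0003 -0.0083 0 -0.08"

```text
t: 4.83
tcp_pos: [0.4856, 0.2004, 0.0946]
orientation: [3.14, 0.001, 2.305]
ft_force: [0.8, 2.4, -0.0]
width: 0.329
grasp_force: 0.8
```

Call:
drive_tool --pt "-0.0003 -0.0083 0 -0.08" --pt "-0.0003 -0.0083 0 -0.08" --pt "-0.0003 -0.0083 0 -0.08" --pt "-0.0003 -0.0083 0 -0.08" --pt "-0.0003 -0.0083 0 -0.08"

```text
t: 5.25
tcp_pos: [0.4608, 0.1671, 0.0945]
orientation: [3.141, 0.001, 2.705]
ft_force: [-0.8, 2.2, 0.7]
width: 0.33
grasp_force: 0.8
```

Call:
drive_tool --pt "0 0.004 0 0" --pt "0 0 -0.03 0" --pt "0 0 -0.03 0" --pt "0 0 -0.03 0" --pt "0 0 -0.03 0"

```text
t: 5.67
tcp_pos: [0.4625, 0.1712, 0.216]
orientation: [3.141, 0.001, 2.699]
ft_force: [0.6, -0.4, -0.1]
width: 0.328
grasp_force: 0.0
```

```bash
python3 k.py
```

```text
scene 22 [0.46720342 0.17021441 0.10769621] ((556.2153930664062, 118.72451782226562), (129.75363159179688, 201.7327880859375), 29.403154373168945)
top 0  ((565.9449462890625, 94.60225677490234), (133.57989501953125, 148.6999969482422), 26.04128074645996)
```

Call:
drive_tool --pt "-0.0205 -0.0175 0 0" --pt "-0.0205 -0.0175 0 0" --pt "-0.0205 -0.0175 0 0" --pt "-0.0205 -0.0175 0 0" --pt "-0.0205 -0.0175 0 0" --jaw 0.0912

```text
t: 6.18
tcp_pos: [0.5187, 0.0471, 0.2139]
orientation: [3.141, 0.0, 2.7]
ft_force: [0.2, 0.7, 0.6]
width: 0.663
grasp_force: 0.0
```

Call:
drive_tool --pt "0 0 0 0.107" --pt "0 0 0 0.107" --pt "0 0 0 0.107" --pt "0 0 0 0.107" --pt "0 0 0 0.107"

```text
t: 6.6
tcp_pos: [0.5183, 0.0482, 0.2138]
orientation: [3.142, 0.0, 2.159]
ft_force: [-0.3, 0.2, -0.6]
width: 0.994
grasp_force: 0.0
```

Call:
drive_tool --pt "0 0 0 0.107" --pt "0 0 0 0.107" --pt "0 0 0 0.107" --pt "0 0 0 0.107" --pt "0 0 0 0.107"

```text
t: 7.02
tcp_pos: [0.5182, 0.0484, 0.2138]
orientation: [3.142, 0.0, 1.624]
ft_force: [1.0, -0.3, -0.4]
width: 1.0
grasp_force: 0.0
```

Call:
drive_tool --pt "0 0 0 0.107" --pt "0 0 0 0.107" --pt "0 0 0 0.107" --pt "0 0 0 0.107" --pt "0 0 0 0.107"

```text
t: 7.43
tcp_pos: [0.5183, 0.0483, 0.2138]
orientation: [3.141, -0.0, 1.089]
ft_force: [-0.4, -0.4, -0.5]
width: 0.997
grasp_force: 0.0
```

```bash
python3 - <<'E'
from h import *
s=bot.get_state();print(s["t"],s["tcp_pos"],s["orientation"])
im,d,P,K,T=cloud("wrist"); save(im,"w2")
hsv=cv2.cvtColor(im,cv2.COLOR_RGB2HSV).astype(int);H,S,V=hsv[...,0],hsv[...,1],hsv[...,2];Z=P[...,2]
near=(abs(P[...,0]-.518)<.05)&(abs(P[...,1]-.048)<.05)
for a,b,n in((.048,.06,"roll top"),(.072,.083,"spindle top"),(.025,.034,"scale")):
    q=P[near&(Z>a)&(Z<b)]
    if len(q)>3: print(n,len(q),np.median(q,0).round(4),cv2.minEnclosingCircle((q[:,:2]*1000).astype(np.float32)))
E
```

```text
7.4333 [0.51828774 0.04834309 0.21383905] [ 3.14147480e+00 -5.80852329e-05  1.08898805e+00]
roll top 1565 [0.5216 0.0578 0.0539] ((519.6741333007812, 54.9678840637207), 29.832902908325195)
spindle top 262 [0.5201 0.0556 0.0769] ((519.75, 54.90851593017578), 10.27963924407959)
scale 17 [0.5238 0.0586 0.0305] ((526.4639892578125, 63.684120178222656), 20.50103759765625)
```

View pics/w2.png

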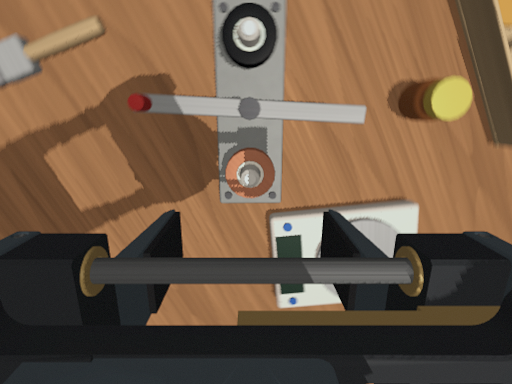

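The wrist view shows the bar crosswise at (250,105), clear of both spindles, and the copper roll at (249,172). It fits at (0.520, 0.054), top at z 0.054, radius 30 mm, as expected. Next I descend onto it.

Call:
drive_tool --pt "0.0059 -0.0014 0 0" --pt "0 0 0.027 0" --pt "0 0 0.027 0" --pt "0 0 0.027 0" --pt "0 0 0.027 0"

```text
t: 7.9
tcp_pos: [0.5196, 0.0545, 0.1049]
orientation: [3.141, -0.0, 1.101]
ft_force: [0.6, 0.1, 0.5]
width: 1.0
grasp_force: 0.0
```

Call:
drive_tool --pt "0 0 0.02 0" --pt "0 0 0.02 0" --pt "0 0 0.015 0" --pt "0 0 0.01 0" --pt "0 0 0.005 0"

```text
t: 8.32
tcp_pos: [0.519, 0.0543, 0.0347]
orientation: [-3.14, 0.001, 1.1]
ft_force: [-0.6, -0.4, -0.1]
width: 1.0
grasp_force: 0.0
```

Call:
drive_tool --pt "0 0 0 0" --pt "0 0 0 0" --pt "0 0 0 0" --pt "0 0 0 0" --pt "0 0 0 0" --jaw 0.064

```text
t: 8.73
tcp_pos: [0.5196, 0.0539, 0.0366]
orientation: [3.141, -0.001, 1.099]
ft_force: [0.9, -0.2, 0.1]
width: 0.708
grasp_force: 0.0
```

Call:
drive_tool --pt "0 0 0 0" --pt "0 0 0 0" --pt "0 0 0 0" --pt "0 0 0 0" --pt "0 0 0 0" --jaw 0.05

```text
t: 9.15
tcp_pos: [0.5194, 0.0539, 0.0364]
orientation: [3.141, -0.0, 1.099]
ft_force: [0.1, -0.2, 6.8]
width: 0.643
grasp_force: 30.0
```

Call:
drive_tool --pt "0 0 -0.003 0" --pt "0 0 -0.004 0" --pt "0 0 -0.004 0" --pt "0 0 -0.004 0" --pt "0 0 0 0"

```text
t: 9.57
tcp_pos: [0.5196, 0.0539, 0.0518]
orientation: [3.141, -0.0, 1.099]
ft_force: [0.2, 0.6, -1.3]
width: 0.648
grasp_force: 30.0
```

Call:
drive_tool --pt "0 0 -0.008 0" --pt "0 0 -0.01 0" --pt "0 0 -0.01 0" --pt "0 0 -0.01 0" --pt "0 0 -0.01 0"

```text
t: 9.98
tcp_pos: [0.5193, 0.0539, 0.1003]
orientation: [3.141, -0.0, 1.099]
ft_force: [0.7, 1.0, -1.5]
width: 0.643
grasp_force: 30.0
```

Call:
drive_tool --pt "0 0 -0.01 0" --pt "0 0 -0.01 0" --pt "0 0 0 0" --pt "0 0 0 0" --pt "0 0 0 0"

```text
t: 10.4
tcp_pos: [0.519, 0.0539, 0.1187]
orientation: [-3.141, 0.0, 1.099]
ft_force: [-0.8, -0.4, -2.0]
width: 0.647
grasp_force: 30.0
```

```bash
python3 - <<'E'
from h import *
for n in("scene","top","wrist"):
    im,d,P,K,T=cloud(n); save(im,"lift_"+n)
    hsv=cv2.cvtColor(im,cv2.COLOR_RGB2HSV).astype(int);H,S,V=hsv[...,0],hsv[...,1],hsv[...,2];Z=P[...,2]
    near=(abs(P[...,0]-.605)<.085)&(abs(P[...,1]+.125)<.085)
    m=near&(Z>.0365)&(Z<.044)
    L=cv2.connectedComponentsWithStats(cv2.morphologyEx(m.astype(np.uint8),cv2.MORPH_OPEN,np.ones((3,3))))
    if L[0]>1:
        i=1+np.argmax(L[2][1:,4]);q=P[L[1]==i];print(n,len(q),np.median(q,0),cv2.minEnclosingCircle((q[:,:2]*1000).astype(np.float32)))
    if n=="wrist":
        c=P[(H<14)&(S>60)&(Z>.06)&(Z<.14)&(abs(P[...,0]-.52)<.05)&(abs(P[...,1]-.054)<.05)];print(len(c),c.min(0),c.max(0))
z=np.load("top.npz");P=z["P"];print(P[186,283])
E
```

```text
scene 466 [ 0.59570483 -0.13296388  0.03974793] ((600.196533203125, -130.0197296142578), 60.698577880859375)
top 9 [ 0.5993728  -0.11746902  0.04110002] ((599.5153198242188, -117.2629165649414), 5.723483085632324)
4097 [0.48908247 0.02532518 0.11267688] [0.56232955 0.08505534 0.13919988]
[ 0.5952573  -0.1292661   0.04268062]
```

View pics/lift_wrist.png

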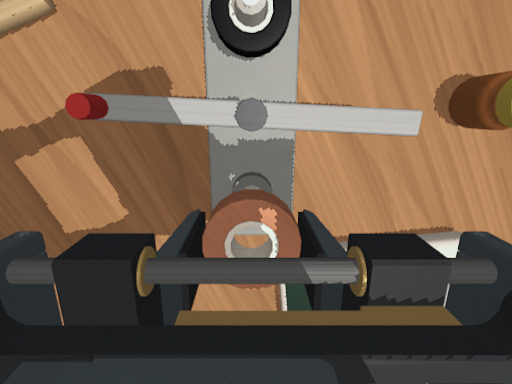

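View pics/lift_scene.png

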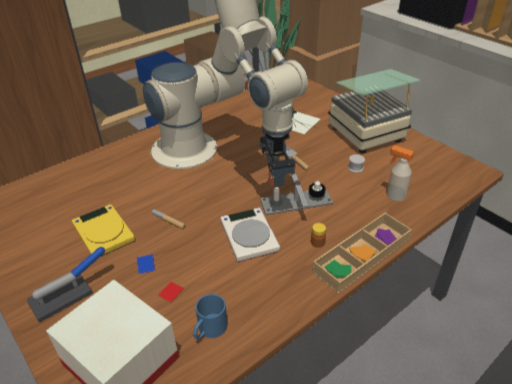

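The copper roll is held level between the fingers at about (250,240), and the spindle at (250,183) is behind and below it. The black roll and the other bench items haven't moved. The scene camera fits the pan at (0.600, -0.130), z 0.040, radius 61 mm, which matches the given size.

Call:
drive_tool --pt "-0.0076 0.0095 0 0" --pt "-0.0126 0.0155 0 0" --pt "-0.0126 0.0155 0 0" --pt "-0.0126 0.0155 0 0" --pt "-0.0126 0.0155 0 0"

```text
t: 10.97
tcp_pos: [0.5569, -0.0318, 0.1186]
orientation: [-3.141, 0.0, 1.099]
ft_force: [0.1, 0.2, -2.2]
width: 0.645
grasp_force: 30.0
```

Call:
drive_tool --pt "-0.0126 0.0155 0 0" --pt "-0.0126 0.0155 0 0" --pt "-0.0126 0.0155 0 0" --pt "-0.0126 0.0155 0 0" --pt "-0.0176 0.0215 0 0"

```text
t: 11.38
tcp_pos: [0.5997, -0.1296, 0.1185]
orientation: [-3.14, 0.0, 1.099]
ft_force: [0.7, -0.6, -2.9]
width: 0.647
grasp_force: 30.0
```

Call:
drive_tool --pt "0 0 0 0" --pt "0 0 0.01 0" --pt "0 0 0.01 0" --pt "0 0 0.01 0" --pt "0 0 0.01 0"

```text
t: 11.8
tcp_pos: [0.5991, -0.128, 0.0773]
orientation: [-3.14, 0.0, 1.1]
ft_force: [-1.0, 0.4, -1.2]
width: 0.65
grasp_force: 30.0
```

```bash
python3 - <<'E'
from h import *
s=bot.get_state();print(s["tcp_pos"],s["ft_force"])
for n in("wrist","scene"):
    im,d,P,K,T=cloud(n);Z=P[...,2]; save(im,"p_"+n)
    near=(abs(P[...,0]-.6)<.085)&(abs(P[...,1]+.129)<.085)
    m=near&(Z>.0365)&(Z<.0435)
    L=cv2.connectedComponentsWithStats(cv2.morphologyEx(m.astype(np.uint8),cv2.MORPH_OPEN,np.ones((3,3))))
    i=1+np.argmax(L[2][1:,4]);q=P[L[1]==i];print(n,len(q),q.min(0),q.max(0),cv2.minEnclosingCircle((q[:,:2]*1000).astype(np.float32)))
E
```

```text
[ 0.59912888 -0.12800833  0.07727399] [-1.01240536  0.43361597 -1.22359022]
wrist 9003 [ 0.54046122 -0.16141578  0.03651351] [ 0.66080266 -0.06390721  0.04201281] ((599.24755859375, -125.11717224121094), 61.671146392822266)
scene 247 [ 0.56687876 -0.16553055  0.03657343] [ 0.65454443 -0.06551356  0.04338891] ((604.5021362304688, -114.68424987792969), 51.034446716308594)
```

View pics/p_wrist.png

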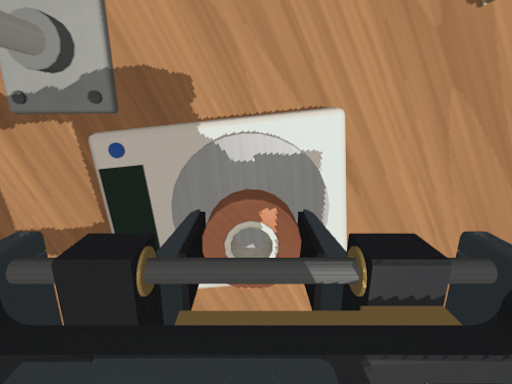

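The roll hangs over the pan at (250,240) in the wrist view. The pan fits at (0.599, -0.125), within 3 mm of the roll. I'll lower it slowly.

Call:
drive_tool --pt "0.001 0 0.008 0" --pt "0.001 0 0.008 0" --pt "0 0 0.006 0" --pt "0 0 0.004 0" --pt "0 0 0.001 0"

```text
t: 12.32
tcp_pos: [0.6004, -0.1269, 0.0511]
orientation: [-3.141, 0.0, 1.099]
ft_force: [0.1, -0.1, -1.0]
width: 0.646
grasp_force: 30.0
```

Call:
drive_tool --pt "0 0 0.001 0" --pt "0 0 0.001 0" --pt "0 0 0.001 0" --pt "0 0 0 0" --pt "0 0 0 0"

```text
t: 12.73
tcp_pos: [0.6009, -0.1271, 0.0491]
orientation: [3.141, -0.0, 1.099]
ft_force: [-0.6, -0.1, -1.1]
width: 0.646
grasp_force: 30.0
```

Call:
drive_tool --pt "0 0 0.001 0" --pt "0 0 0 0" --pt "0 0 0.001 0" --pt "0 0 0 0" --pt "0 0 0 0"

```text
t: 13.15
tcp_pos: [0.6008, -0.127, 0.0469]
orientation: [-3.142, 0.0, 1.099]
ft_force: [-0.1, -0.2, -1.4]
width: 0.646
grasp_force: 30.0
```

Call:
drive_tool --pt "0 0 0.0005 0" --pt "0 0 0 0" --pt "0 0 0 0" --pt "0 0 0 0" --pt "0 0 0 0"

```text
t: 13.57
tcp_pos: [0.6009, -0.127, 0.0464]
orientation: [3.142, 0.0, 1.099]
ft_force: [0.7, -0.0, -1.6]
width: 0.645
grasp_force: 30.0
```

Call:
drive_tool --pt "0 0 0.0005 0" --pt "0 0 0 0" --pt "0 0 0.0005 0" --pt "0 0 0 0" --pt "0 0 0 0"

```text
t: 13.98
tcp_pos: [0.6009, -0.127, 0.0463]
orientation: [3.141, -0.0, 1.099]
ft_force: [-5.3, 1.3, 15.3]
width: 0.649
grasp_force: 30.0
```

Call:
drive_tool --pt "0 0 0.0005 0" --pt "0 0 0 0" --pt "0 0 0 0" --pt "0 0 0 0" --pt "0 0 0 0"

```text
t: 14.4
tcp_pos: [0.6009, -0.127, 0.0463]
orientation: [3.141, -0.0, 1.099]
ft_force: [-6.9, 1.3, 23.0]
width: 0.65
grasp_force: 30.0
```

Contact, at about 23 N. I'll back off slightly, then open.

Call:
drive_tool --pt "0 0 -0.001 0" --pt "0 0 0 0" --pt "0 0 0 0" --pt "0 0 0 0" --pt "0 0 0 0"

```text
t: 14.82
tcp_pos: [0.601, -0.1271, 0.0464]
orientation: [3.141, -0.0, 1.099]
ft_force: [-1.8, 0.9, 11.0]
width: 0.646
grasp_force: 30.0
```

Call:
drive_tool --pt "0 0 0 0" --pt "0 0 0 0" --pt "0 0 0 0" --pt "0 0 0 0" --pt "0 0 0 0" --jaw 0.0912

```text
t: 15.23
tcp_pos: [0.6008, -0.127, 0.0458]
orientation: [-3.141, 0.0, 1.099]
ft_force: [0.6, -0.7, 1.9]
width: 0.978
grasp_force: 0.0
```

Call:
drive_tool --pt "0 0 0 0" --pt "0 0 -0.01 0" --pt "0 0 -0.02 0" --pt "0 0 -0.03 0" --pt "0 0 -0.04 0"

```text
t: 15.65
tcp_pos: [0.5994, -0.1266, 0.1458]
orientation: [-3.138, 0.001, 1.099]
ft_force: [1.6, -1.0, 0.1]
width: 1.003
grasp_force: 0.0
```

Call:
drive_tool --pt "0 0 -0.03 0" --pt "-0.03 0 0 0" --pt "-0.03 0 0 0" --pt "-0.03 0 0 0" --pt "0 0 0 0"

```text
t: 16.07
tcp_pos: [0.558, -0.211, 0.177]
orientation: [3.141, 0.001, 1.096]
ft_force: [0.1, -0.8, -0.5]
width: 1.002
grasp_force: 0.0
```

```bash
python3 - <<'E'
from h import *
bot.read_camera("top")
im,d,P,K,T=cloud("wrist"); save(im,"end"); Z=P[...,2]
near=(abs(P[...,0]-.6)<.085)&(abs(P[...,1]+.127)<.085)
for a,b in((.060,.069),(.0365,.0435)):
    q=P[near&(Z>a)&(Z<b)];print(len(q),np.median(q,0),q[:,2].std(),cv2.minEnclosingCircle((q[:,:2]*1000).astype(np.float32)))
E
```

```text
2675 [ 0.60216699 -0.12506401  0.06382755] 0.0008044203079316015 ((601.4567260742188, -126.21212768554688), 29.87994956970215)
9082 [ 0.59937229 -0.12214633  0.03996184] 0.0007475095933436075 ((598.9344482421875, -125.58479309082031), 61.914608001708984)
```

View pics/end.png

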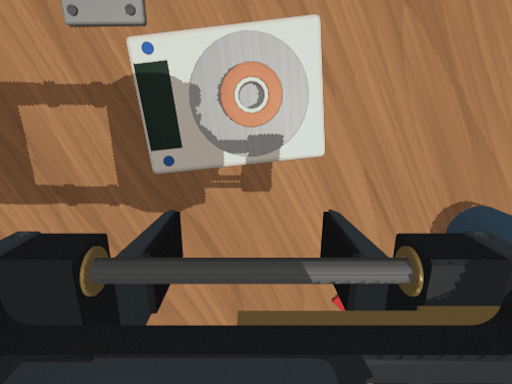

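The copper roll at (250,95) lies flat on the pan (250,92). The two centres are 3 mm apart, the roll's top is at z 0.064, and the gripper is clear.

```bash
python3 -c "
from workcell import bot
print(bot.hand_in())"
```

```text
the job is handed in; nothing more can be done
None
```

I turned the keeper bar crosswise, laid the copper roll flat on the scale pan about 3 mm off centre, let go, and handed the job in at about 16 s; `hand_in()` returned no verdict.

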